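# Blank off the open gas outlet and tug-test the plug

### The arm

A 6-joint arm with a two-finger parallel gripper is mounted at the origin on the work surface. World frame = base frame: x ahead of the robot, y to its left, z up, the work surface at z = 0. Lengths are in m, angles in rad, forces in N, time in s.
With the tool pointing down it reaches from about 0.35 to 0.975 m from the base axis. Payload 4.9 kg.
Tool frame: the origin (TCP) lies midway between the tips of the shut fingers; the grasp point (between the pads) lies ctrl.grip_depth behind it (ctrl.grip_depth is the distance from the TCP to the grasp point, in m); z points along the fingers, y is the line along which they close (so a half turn about z gives the same grasp; the last joint's range is limited). The gripper opens to 85 mm and grips with 20 to 120 N. Pads are 22 mm wide; open, the fingers measure 114 mm over their backs; the gripper's body (76 mm by 85 mm) begins 54 mm behind the grasp point. The pads swing forward as they close: fully open they stand 13 mm farther back than shut.
Start: joints at [1.019, 0.053, 1.613, -0, 1.476, -0.119], TCP at [0.262, 0.567, 0.231] pointing down, gripper open.
Joint ranges: [-3.01, 3.01], [-1.01, 2.22], [0.06, 2.58], [-1.02, 4.17], [0.09, 2.62], [-3.14, 3.14]. Speed limits (rad/s): [2.57, 2.57, 3.14, 3.14, 3.14, 3.14].

### API

Orientations are given as a rotation vector (axis times angle).
In Python, from station import ctrl, get_image, camera_model gives the robot as it stands. The module is installed in compiled form; this text tells all that it offers.
- The arm moves only by the shell command python3 -m crank 'ROWS' [FORCE]. ROWS is JSON, a list of rows, each a list of 7 numbers: the shift along the tool's x, y, z in mm, then the turn, a rotation vector about the tool's x, y, z in rad, then the opening, from -1 (shut) to 1 (fully open). A call has exactly 10 rows; each row shifts and turns the commanded pose from where the row before left it, along the tool's axes as they then stand; what a row does not reach is not made up. A row lasts 1/12 s, in which the tool goes at most 41.7 mm and 7.16 degrees, less where a joint would pass 70% of its speed; a pose out of reach is approached as far as the arm can. A call with a gripper value outside its range is refused whole. The fingers move at their own pace and stop on an object; FORCE is the grip in N (left out, the last holds). Time passes only in rows, so rows that do not move let the fingers close, or fill a call up. It gives the time, the measured TCP pose, the force, the opening and the grip force at its end, in the units of the state.
- ctrl.get_obs(): the state, without advancing time (a new reading comes with each control period).
- get_image(name): name is "scene" or "top" or "wrist"; returns the picture (400x640x3 uint8, red, green, blue); there is no depth.
- camera_model(name): a dict with "vertical_fov" (degrees; the focal length in pixels is half the picture's height over the tangent of half this angle, whatever the lens; pixels are square), "cx", "cy" (the principal point, pixels), "R" (3x3) and "t" (3): a world point X has camera coordinates R X + t; the wrist camera has in their place "hand_eye" (4x4, takes a point from camera to tool coordinates, whose origin is the TCP and whose axes are the flange's). Camera axes: x right, y down, z forward; pixel columns grow to the right and rows downward; lengths in m; the calibration is good to about 2 mm. The wrist camera is an equidistant fisheye: a pixel r from the principal point sees the ray r / f radians off the axis. A picture is of the moment at which its call begins: read the wrist's pose just before it. camera_model takes no time and is no camera call.
- ctrl.finish_job(): hands the job in; it is judged then, once.
The state is a dict: "t": time; "q": joint angles; "dq": joint speeds; "effort": joint torques, N m; "tool_pos": TCP position; "tool_rot": TCP orientation; "contact_force": force on the tool from outside, world axes, zero at the start; "wrist_torque": the same for the moment, N m; "opening": finger opening in m; "grip_force": force on a finger pad.
Only numpy, scipy, OpenCV 4.12 (cv2) and the standard library are available. Lean on these libraries where they do the work, as an engineer would, in place of code of your own. Each camera call takes 0.05 s, during which the arm holds its last target. There are 200 camera calls.

### The job

Blank off the open outlet of the gas manifold: take the large blanking plug from the fittings rack and push it straight down into the empty coupling until it clicks and its flange sits fully home on the collar, pressing with no more than 35 N. Then prove that the latch has caught: tug the plug straight up with a steady pull of about 10 N (never more than 18 N) for about a second. Let go, leaving the plug fully home and upright, and leave the other fittings and the things on the bench where they are.

Things in the scene. Friction and masses are not known exactly. Their poses are not given: they have to be found in the camera images.
- plug: The large blanking plug to fit: bare metal, round, 64 mm tall, 75 g, nose down in one hole of the rack, the one with the tallest, widest round knob. Origin: centre of the nose's end; z up its axis. From the nose up: cone 8 to 16 mm wide over 7 mm, 16 mm stem with a 10 mm wide latch groove at 9.5 to 20.5 mm, flange 30 mm wide at 26 to 30 mm, knurled knob 22 mm wide at 30 to 64 mm
- plug_grip (a point): Point on the plug's axis 48 mm above its nose, at the middle of the knob
- rack: White plastic block, fixed, 66 x 206 x 32 mm, three 19 mm holes right through, in a row along its y axis at -68, 0 and +68 mm; the fittings hang in them with their flanges on the block's top. Origin: centre of its underside; z up. Which fitting is in which hole, and on which side of the bench it stands, vary
- manifold: Gas manifold, fixed: aluminium bar 58 mm wide (x), 250 mm long (y), top 45 mm above the bench, three steel couplings on it in a row along y at -85, 0 and +85 mm: one empty, two already closed by fixed plugs like the one to fit. A 40 mm gauge, valve levers and the supply pipe on its +x face stay below 85 mm. Origin: centre of its underside
- coupling: The empty coupling, a steel snap coupling 40 mm high, 40 mm wide at its foot, on the manifold; its upper part is the latch collar, a steel ring 32 mm wide with an 18 mm bore and a 45 degree lead-in 24 mm wide at the top. Origin: centre of its foot, 45 mm above the bench; z up
- coupling_seat (a point): Centre of the empty coupling's top at rest, 85 mm above the bench: the flange of a plug that is home lies in this plane (plug's origin 26 mm below it). Sprung jaws in the bore: 12 to 16 mm before home they begin to resist, with up to 10 N, and snap into the groove 1 to 5 mm before home; the plug is then held, with that much axial play (it differs from coupling to coupling and cannot be seen)
- latch_collar (a joint): Height in m by which the plug has drawn up the coupling's latch collar, which floats on a stiff spring: 0 at rest, rising less than 1 mm at a pull of 18 N once the axial play is taken up; stop at 3 mm
- thin_plug: Smaller blanking plug in the rack, 52 mm tall, knob 14 mm wide: leave it. Origin at its nose
- hose_tail: Barbed hose connector with a hexagon, in the rack, 71 mm tall: leave it. Origin at its lower end
- dish: Clear round culture dish with lid, 62 mm wide, 16 mm high, on the bench: leave it
- well_plate: Clear square four-well dish, 66 mm, 12 mm high: leave it
- jar: White jar, 54 mm wide, 70 mm tall: leave it
- spanner: Steel spanner, 150 mm long, lying on the bench near the robot: leave it
- vial: Amber glass vial, 24 mm wide, 50 mm tall, standing between rack and manifold: leave it
Things that resemble listed ones, but are neither listed nor needed, are in the scene too. Leave any blue, purple or yellow look-alike of the plug alone.

How it is judged:
By the outcome, as a careful person would: the job done as asked, in the order asked, and still so for the second after the job is handed in, with the robot touching nothing.
It also fails if it takes over 58 s, if anything falls off the work surface, if the arm or the gripper's body presses on something with over 40 N, if the wrist force passes 120 N, or if a joint passes its speed limit or range.

## Working session

There is one attempt and no reset: what is moved stays moved. The work goes in short steps, Python scripts to look and compute and a shell command to move; the robot and the scene stay as the last step left them, time stands still between calls to the robot, and variables do not carry over. Pictures are saved under pics/ and viewed, at most 10 in all, crops included, and the job is handed in when it is done.

```bash
mkdir -p pics
cat > h.py <<'E'
import numpy as np, cv2
from scipy.spatial.transform import Rotation as Ro
from station import ctrl, get_image, camera_model
def ray(name,u,v,obs=None):
    m=camera_model(name); f=200/np.tan(np.radians(m["vertical_fov"])/2)
    p=np.array([u-m["cx"],v-m["cy"]])
    if name!="wrist":
        R=np.array(m["R"]);t=np.array(m["t"])
        return -R.T@t, R.T@np.array([p[0]/f,p[1]/f,1])
    r=np.hypot(*p);a=r/f
    d=np.array([*(p/r*np.sin(a) if r>0 else (0,0)),np.cos(a)])
    H=np.array(m["hand_eye"]);W=Ro.from_rotvec(obs["tool_rot"]).as_matrix()
    return np.array(obs["tool_pos"])+W@H[:3,3], W@H[:3,:3]@d
def at_z(name,u,v,z,obs=None):
    o,d=ray(name,u,v,obs); return o+d*(z-o[2])/d[2]
def proj(name,X,obs=None):
    m=camera_model(name); f=200/np.tan(np.radians(m["vertical_fov"])/2)
    if name!="wrist":
        c=np.array(m["R"])@X+np.array(m["t"]);return f*c[:2]/c[2]+[m["cx"],m["cy"]]
    H=np.array(m["hand_eye"]);W=Ro.from_rotvec(obs["tool_rot"]).as_matrix()
    c=W.T@(np.array(X)-obs["tool_pos"]);c=H[:3,:3].T@(c-H[:3,3])
    a=np.arctan2(np.hypot(c[0],c[1]),c[2]);return f*a*c[:2]/np.hypot(c[0],c[1])+[m["cx"],m["cy"]]
def snap(name,fn):
    o=ctrl.get_obs();im=get_image(name)[:,:,::-1];cv2.imwrite("pics/"+fn,im);return o,im
E
python3 - <<'E'
from h import *
o,a=snap("top","top0.png");_,b=snap("scene","scene0.png")
print(ctrl.grip_depth,{k:np.round(v,3) for k,v in o.items()})
for n in("top","scene","wrist"):print(n,camera_model(n))
cv2.imwrite("pics/top0b.png",cv2.resize(a,(800,500),interpolation=cv2.INTER_CUBIC))
E
```

```text
0.0187 {'t': np.float64(0.0), 'q': array([ 1.019,  0.053,  1.614,  0.   ,  1.476, -0.119]), 'dq': array([ 0.   , -0.001,  0.   , -0.   ,  0.001, -0.001]), 'effort': array([ 2.0000e-03, -3.9365e+01, -3.7019e+01,  0.0000e+00,  7.0000e-03,
        0.0000e+00]), 'tool_pos': array([0.262, 0.567, 0.23 ]), 'tool_rot': array([-6.740e-01, -3.068e+00,  3.000e-03]), 'contact_force': array([0.428, 0.214, 0.161]), 'wrist_torque': array([-0.006, -0.028,  0.003]), 'grip_force': np.float64(0.0), 'opening': np.float64(0.085)}
top {'vertical_fov': 51.071064784551666, 'cx': 327.9864943808446, 'cy': 195.89406666120834, 'R': array([[ 0.10542539, -0.99442285,  0.00294626],
       [-0.9728566 , -0.10375185, -0.20684679],
       [ 0.20599886,  0.01894062, -0.97836891]]), 't': array([-0.07727141,  0.58447779,  0.80767808])}
scene {'vertical_fov': 55.577470126836175, 'cx': 322.89550529582783, 'cy': 195.26091995366286, 'R': array([[ 0.53995308,  0.84145949, -0.01991461],
       [ 0.46241786, -0.31633074, -0.8283143 ],
       [-0.70329253,  0.43804199, -0.55990966]]), 't': array([-0.30619659, -0.21398938,  1.32322024])}
wrist {'vertical_fov': 65.70646984690485, 'cx': 317.0809883622224, 'cy': 198.56739719844202, 'hand_eye': array([[ 3.36343544e-04, -9.62720558e-01, -2.70497717e-01,
         6.77185296e-02],
       [ 9.99999826e-01,  4.54944265e-04, -3.75754414e-04,
        -1.18100386e-03],
       [ 4.84807884e-04, -2.70497543e-01,  9.62720543e-01,
        -1.42936262e-01],
       [ 0.00000000e+00,  0.00000000e+00,  0.00000000e+00,
         1.00000000e+00]])}
```

View pics/top0b.png

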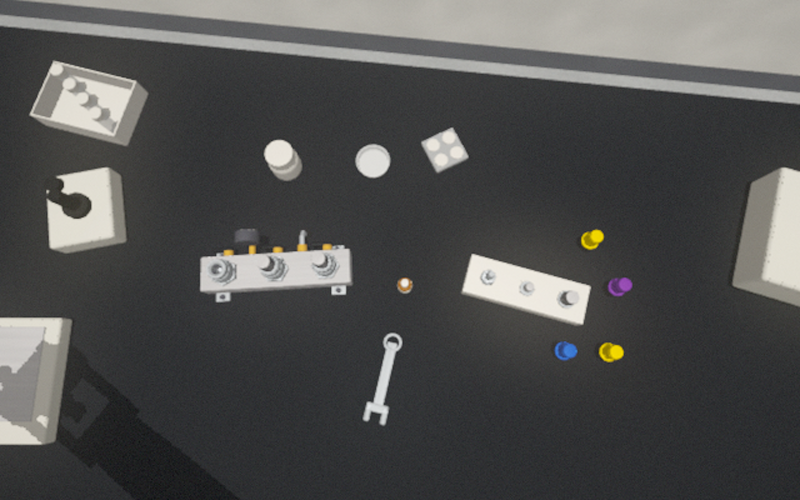

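View pics/scene0.png

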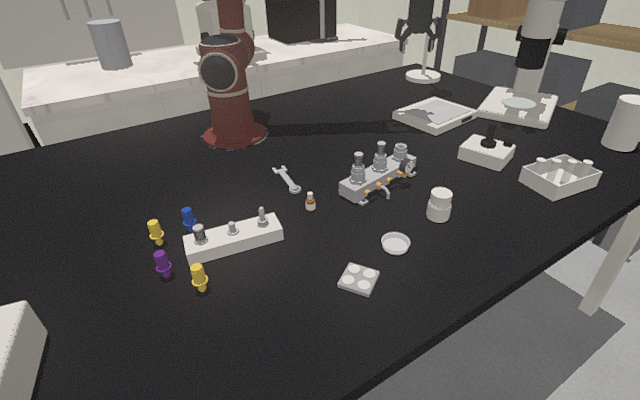

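The plug is the widest knob, at the right end of the rack (top picture, 569,298 in the enlarged view). The empty coupling is the leftmost one on the manifold, at about (221,270).

Run:
```python
from h import *
a=cv2.imread("pics/top0.png")
c=np.hstack([cv2.resize(a[185:265,365:480],None,fx=3.4,fy=3.4,interpolation=cv2.INTER_CUBIC),cv2.resize(a[185:265,155:270],None,fx=3.4,fy=3.4,interpolation=cv2.INTER_CUBIC)])
cv2.imwrite("pics/c1.png",c);print(c.shape)
k=.8
print("plug",at_z("top",569*k,297*k,.07),"coup",at_z("top",221*k,269*k,.085))
print("rack corners",[at_z("top",u*k,v*k,.032)[:2].round(3) for u,v in((473,255),(590,287),(583,324),(463,293))])
```

```text
(272, 782, 3)
plug [ 0.52933293 -0.27896575  0.07      ] coup [0.51320256 0.28039416 0.085     ]
rack corners [array([ 0.589, -0.124]), array([ 0.555, -0.325]), array([ 0.492, -0.315]), array([ 0.523, -0.112])]
```

View pics/c1.png

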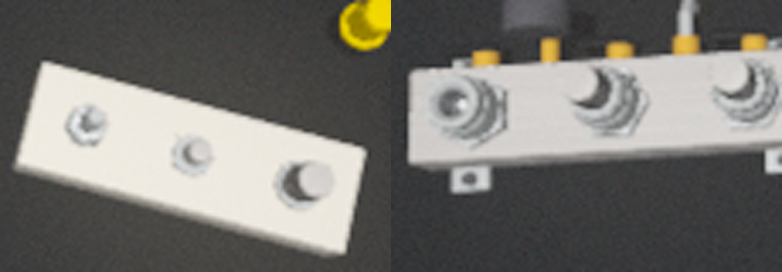

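Refined centres in source pixels: plug knob top (457.9,238.8) and coupling mouth (173.5,215.3). The hose tail is at the left of the rack and the thin plug in the middle.

```bash
cat >> h.py <<'E'
def shift(target,o=None):  # world target of TCP -> tool-axis shift in mm
    o=o or ctrl.get_obs();W=Ro.from_rotvec(o["tool_rot"]).as_matrix()
    return (W.T@(np.array(target)-o["tool_pos"])*1000).round(1)
E
python3 - <<'E'
from h import *
P=at_z("top",457.9,238.8,.07);C=at_z("top",173.5,215.3,.085);print(P,C)
k=.8
for n,u,v in(("yel",594,238),("pur",620,285),("blue",565,350),("yel2",610,352)):print(n,at_z("top",u*k,v*k,.05).round(3))
print("man plugs",[at_z("top",u*k,v*k,.123).round(3) for u,v in((265,264),(319,257))])
o=ctrl.get_obs();W=Ro.from_rotvec(o["tool_rot"]).as_matrix();print(W.round(3))
print(shift([P[0],P[1],.18]))
for n in("scene",):print(proj(n,np.array([P[0],P[1],.07])),proj(n,np.array([C[0],C[1],.085])))
E
```

```text
[ 0.52748807 -0.28447722  0.07      ] [0.51230654 0.28689967 0.085     ]
yel [ 0.636 -0.323  0.05 ]
pur [ 0.561 -0.368  0.05 ]
blue [ 0.446 -0.282  0.05 ]
yel2 [ 0.45  -0.355  0.05 ]
man plugs [array([0.523, 0.201, 0.123]), array([0.543, 0.12 , 0.123])]
[[-0.908  0.419 -0.001]
 [ 0.419  0.908 -0.002]
 [ 0.    -0.002 -1.   ]]
[-598.3 -661.4   51.3]
[196.71019238 225.0745976 ] [399.50805038 144.85893803]
```

```bash
R='[-24,-26.5,2,0,0,0,1]'
python3 -m crank '[[-24,-26.5,2,0,0,0,0.2],[-24,-26.5,2,0,0,0,0.2],[-24,-26.5,2,0,0,0,0.2],[-24,-26.5,2,0,0,0,0.2],[-24,-26.5,2,0,0,0,0.2],[-24,-26.5,2,0,0,0,0.2],[-24,-26.5,2,0,0,0,0.2],[-24,-26.5,2,0,0,0,0.2],[-24,-26.5,2,0,0,0,0.2],[-24,-26.5,2,0,0,0,0.2]]' 60
python3 -m crank '[[-24,-26.5,2,0,0,0,0.2],[-24,-26.5,2,0,0,0,0.2],[-24,-26.5,2,0,0,0,0.2],[-24,-26.5,2,0,0,0,0.2],[-24,-26.5,2,0,0,0,0.2],[-24,-26.5,2,0,0,0,0.2],[-24,-26.5,2,0,0,0,0.2],[-24,-26.5,2,0,0,0,0.2],[-24,-26.5,2,0,0,0,0.2],[-24,-26.5,2,0,0,0,0.2]]'
python3 -m crank '[[-24,-26.5,2,0,0,0,0.2],[-24,-26.5,2,0,0,0,0.2],[-24,-26.5,2,0,0,0,0.2],[-24,-26.5,2,0,0,0,0.2],[-24,-26.5,2,0,0,0,0.2],[0,0,0,0,0,-0.09,0.2],[0,0,0,0,0,-0.09,0.2],[0,0,0,0,0,-0.09,0.2],[0,0,0,0,0,0,0.2],[0,0,0,0,0,0,0.2]]'
python3 - <<'E'
from h import *
o,im=snap("wrist","w1.png")
c=cv2.resize(im,(800,500),interpolation=cv2.INTER_CUBIC);cv2.imwrite("pics/w1b.png",c)
print(o["q"].round(3),o["opening"],Ro.from_rotvec(o["tool_rot"]).as_matrix().round(3),proj("wrist",[.5275,-.2845,.07],o)*1.25,proj("wrist",o["tool_pos"],o)*1.25)
E
```

```text
t: 0.93
tool_pos: [0.3687, 0.2245, 0.2108]
tool_rot: [-0.674, -3.068, 0.0]
contact_force: [0.3, -0.0, 0.3]
opening: 0.0508
grip_force: 0.0
t: 1.77
tool_pos: [0.4754, -0.1169, 0.1908]
tool_rot: [-0.675, -3.068, -0.0]
contact_force: [1.1, -0.3, 0.8]
opening: 0.0515
grip_force: 0.0
t: 2.6
tool_pos: [0.5287, -0.2856, 0.1807]
tool_rot: [-0.259, -3.13, -0.001]
contact_force: [-0.0, 0.3, -0.5]
opening: 0.0513
grip_force: 0.0
[-0.619  0.032  1.719 -0.     1.391 -2.025] 0.051268486443148756 [[-0.986  0.164 -0.001]
 [ 0.164  0.986  0.001]
 [ 0.001  0.    -1.   ]] [399.71279001 241.94928073] [399.70731855 314.24954809]
```

View pics/w1b.png

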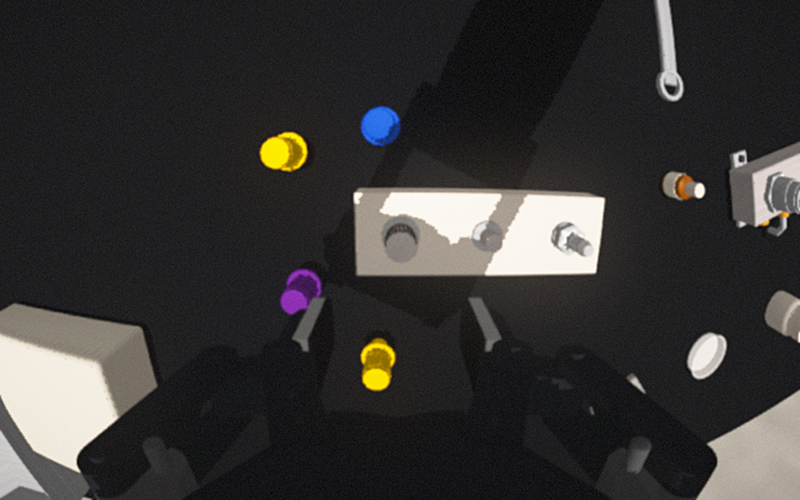

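The wrist picture shows the plug's knob top at about (401,246) enlarged, between the fingers and close to the predicted (400,242).

Run:
```python
from h import *
o=ctrl.get_obs()
im=cv2.imread("pics/w1.png");cv2.imwrite("pics/c2.png",cv2.resize(im[160:225,275:365],None,fx=8,fy=8,interpolation=cv2.INTER_CUBIC))
P=at_z("wrist",401*.8,246*.8,.07,o);print(P, shift([P[0],P[1],.0385],o), at_z("wrist",401*.8-2.5,246*.8,.07,o))
print("rack edges",[at_z("wrist",u*.8,v*.8,.032,o)[:2].round(4) for u,v in((355,191),(604,197),(597,273),(356,274))])
```

```text
[ 0.53059642 -0.28402344  0.07      ] [ -1.7   1.7 142.4] [ 0.53024878 -0.28611982  0.07      ]
rack edges [array([ 0.4924, -0.3128]), array([ 0.5266, -0.11  ]), array([ 0.5934, -0.1187]), array([ 0.558 , -0.3246])]
```

View pics/c2.png

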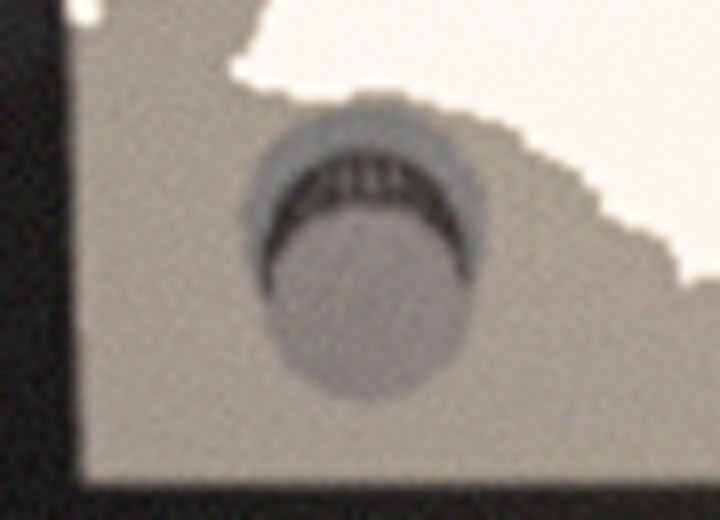

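```bash
python3 -m crank '[[-2.4,1.7,25,0,0,0,0.2],[0,0,25,0,0,0,0.2],[0,0,25,0,0,0,0.2],[0,0,25,0,0,0,0.2],[0,0,25,0,0,0,0.2],[0,0,16,0,0,0,0.2],[0,0,0,0,0,0,0.2],[0,0,0,0,0,0,-1],[0,0,0,0,0,0,-1],[0,0,0,0,0,0,-1]]' 100
python3 -m crank '[[0,0,0,0,0,0,-1],[0,0,0,0,0,0,-1],[0,0,0,0,0,0,-1],[0,0,0,0,0,0,-1],[0,0,0,0,0,0,-1],[0,0,0,0,0,0,-1],[0,0,0,0,0,0,-1],[0,0,0,0,0,0,-1],[0,0,0,0,0,0,-1],[0,0,0,0,0,0,-1]]'
```

```text
t: 3.48
tool_pos: [0.5329, -0.285, 0.0428]
tool_rot: [0.256, 3.128, -0.002]
contact_force: [-0.2, 1.2, -1.7]
opening: 0.0192
grip_force: 97.8
t: 4.32
tool_pos: [0.5329, -0.2851, 0.0426]
tool_rot: [0.255, 3.128, -0.002]
contact_force: [-1.0, 1.7, 7.0]
opening: 0.0193
grip_force: 97.8
```

Run:
```python
from h import *
o,im=snap("wrist","w2.png");_,s=snap("scene","s2.png")
print({k:np.round(o[k],3) for k in("tool_pos","contact_force","wrist_torque","opening","dq")})
m=np.hstack([cv2.resize(im[150:360,200:440],(480,420)),cv2.resize(s[175:280,140:220],(320,420),interpolation=cv2.INTER_CUBIC)])
cv2.imwrite("pics/c3.png",m)
```

```text
{'tool_pos': array([ 0.533, -0.285,  0.043]), 'contact_force': array([-1.005,  1.73 ,  7.02 ]), 'wrist_torque': array([ 0.306,  0.066, -0.03 ]), 'opening': np.float64(0.019), 'dq': array([ 0.   , -0.002,  0.001,  0.001,  0.001,  0.002])}
```

View pics/c3.png

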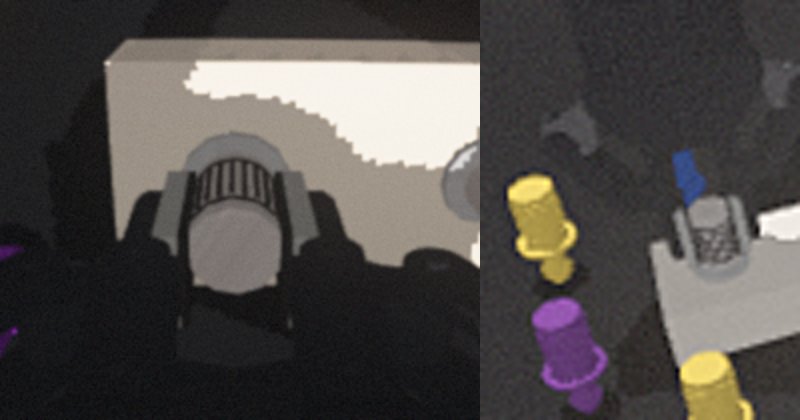

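The plug is held squarely between the pads with its flange just below the tips, so I'll lift it.

```bash
python3 -m crank '[[0,0,-8,0,0,0,-1],[0,0,-20,0,0,0,-1],[0,0,-28,0,0,0,-1],[0,0,-28,0,0,0,-1],[0,0,-28,0,0,0,-1],[0,0,-28,0,0,0,-1],[0,0,-20,0,0,0,-1],[0,0,0,0,0,0,-1],[0,0,0,0,0,0,-1],[0,0,0,0,0,0,-1]]'
python3 - <<'E'
from h import *
o,im=snap("wrist","w3.png");_,s=snap("scene","s3.png")
print({k:np.round(o[k],3) for k in("tool_pos","contact_force","wrist_torque","opening","q")})
C=at_z("top",173.5,215.3,.085);print(C,shift([C[0],C[1],.2],o))
uv=np.round(proj("scene",o["tool_pos"])).astype(int);print(uv);y,x=uv[1],uv[0]
cv2.imwrite("pics/c4.png",np.hstack([cv2.resize(im[150:360,200:440],(480,420)),cv2.resize(s[y-50:y+55,x-40:x+40],(320,420),interpolation=cv2.INTER_CUBIC)]))
E
```

```text
t: 5.25
tool_pos: [0.5309, -0.2841, 0.1989]
tool_rot: [-0.256, -3.129, -0.001]
contact_force: [-0.1, -0.4, -1.5]
opening: 0.0192
grip_force: 97.9
{'tool_pos': array([ 0.531, -0.284,  0.199]), 'contact_force': array([-0.107, -0.407, -1.545]), 'wrist_torque': array([ 0.051, -0.017,  0.02 ]), 'opening': np.float64(0.019), 'q': array([-0.615,  0.022,  1.699, -0.   ,  1.423, -2.023])}
[0.51230654 0.28689967 0.085     ] [ 1.109e+02  5.604e+02 -5.000e-01]
[183 172]
```

View pics/c4.png

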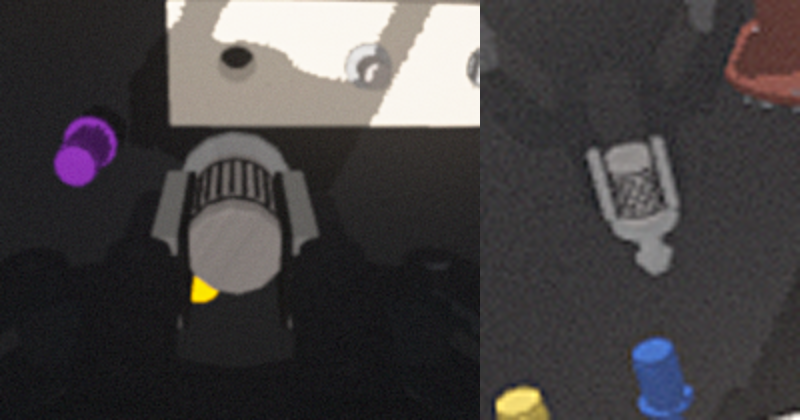

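The plug came out cleanly and hangs straight. I'll carry it to about 56 mm short of the coupling and look from there.

```bash
python3 -m crank '[[4,18,0,0,0,0,-1],[8,36,0,0,0,0,-1],[8,36,0,0,0,0,-1],[8,36,0,0,0,0,-1],[8,36,0,0,0,0,-1],[8,36,0,0,0,0,-1],[8,36,0,0,0,0,-1],[8,36,0,0,0,0,-1],[8,36,0,0,0,0,-1],[8,36,0,0,0,0,-1]]'
python3 -m crank '[[8,36,0,0,0,0,-1],[8,36,0,0,0,0,-1],[8,36,0,0,0,0,-1],[8,36,0,0,0,0,-1],[4,18,0,0,0,0,-1],[0,0,0,0,0,0,-1],[0,0,0,0,0,0,-1],[0,0,0,0,0,0,-1],[0,0,0,0,0,0,-1],[0,0,0,0,0,0,-1]]'
python3 - <<'E'
from h import *
o,im=snap("wrist","w5.png")
print({k:np.round(o[k],4) for k in("tool_pos","contact_force","opening","tool_rot")})
C=[.5123,.2869,.085];print("pred coup",proj("wrist",C,o))
W=Ro.from_rotvec(o["tool_rot"]).as_matrix()
def tz(u,v,z): # tool coords on plane tool-z
    c,d=ray("wrist",u,v,o);c=W.T@(c-o["tool_pos"]);d=W.T@d;return c+d*(z-c[2])/d[2]
print("knob top tool",tz(318,275,-.0274).round(4))
t=[proj("wrist",np.array(o["tool_pos"])+W@[.015*np.cos(a),.015*np.sin(a),.0066],o) for a in np.linspace(0,6.28,200)]
print("flange pred rows/cols",np.min(t,0),np.max(t,0))
t=[proj("wrist",np.array(o["tool_pos"])+W@[.011*np.cos(a),.011*np.sin(a),-.0274],o) for a in np.linspace(0,6.28,200)]
print("knob pred",np.min(t,0),np.max(t,0))
cv2.imwrite("pics/w5b.png",cv2.resize(im[90:350,180:526],(798,600),interpolation=cv2.INTER_CUBIC))
E
```

```text
t: 6.18
tool_pos: [0.5104, 0.0678, 0.1989]
tool_rot: [-0.255, -3.129, -0.0]
contact_force: [1.4, -0.5, -1.3]
opening: 0.0193
grip_force: 98.0
t: 7.02
tool_pos: [0.5027, 0.23, 0.2]
tool_rot: [-0.258, -3.131, 0.001]
contact_force: [0.1, -0.8, -1.4]
opening: 0.0196
grip_force: 98.1
{'tool_pos': array([0.5027, 0.23  , 0.2   ]), 'contact_force': array([ 0.0786, -0.7956, -1.4114]), 'opening': np.float64(0.0196), 'tool_rot': array([-2.5810e-01, -3.1306e+00,  6.0000e-04])}
pred coup [384.74420904 193.94456076]
knob top tool [ 0.0018 -0.001  -0.0274]
flange pred rows/cols [291.33662058 219.37113826] [347.97878914 270.79567124]
knob pred [294.56226423 255.83789045] [345.85408672 299.62116813]
```

View pics/w5b.png

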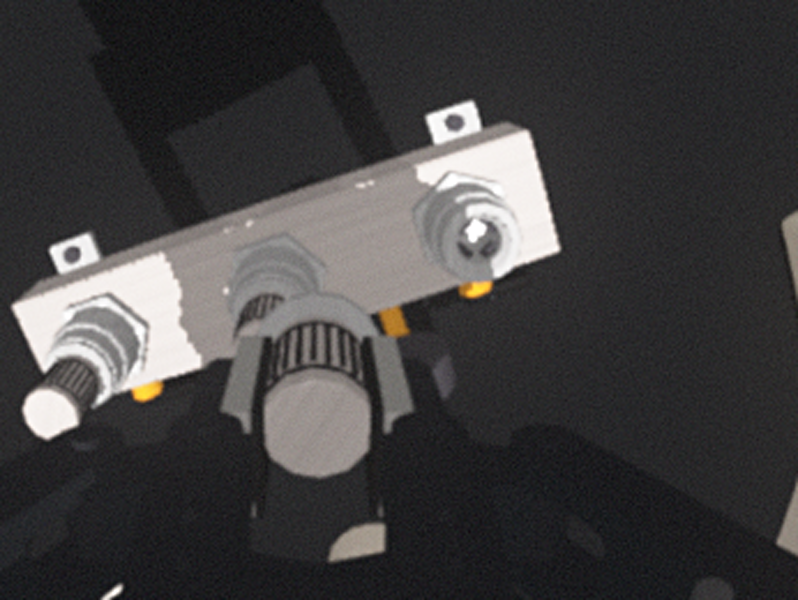

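The coupling mouth is at about (479,236) in this crop, source pixel (387.7,192.3). The knob top is at source (317.5,274.4).

Run:
```python
from h import *
o=ctrl.get_obs();W=Ro.from_rotvec(o["tool_rot"]).as_matrix()
def tool(u,v,z):
    c,d=ray("wrist",u,v,o);c=W.T@(c-o["tool_pos"]);d=W.T@d;return (c+d*(z-c[2])/d[2]).round(4)
K=tool(317.5,274.4,-.0274);C=tool(387.7,192.3,.115);print(K,C,at_z("wrist",387.7,192.3,.085,o),(C-K)*1000)
print("top-based",shift([.5123,.2869,.2],o))
```

```text
[ 0.0021 -0.0012 -0.0274] [0.0014 0.0604 0.115 ] [0.51145712 0.28981268 0.085     ] [ -0.7  61.6 142.4]
top-based [ 0.  57.6  0.2]
```

```bash
python3 -m crank '[[0,30,0,0,0,0,-1],[0,30,0,0,0,0,-1],[0,0,20,0,0,0,-1],[0,0,20,0,0,0,-1],[0,0,16,0,0,0,-1],[0,0,10,0,0,0,-1],[0,0,0,0,0,0,-1],[0,0,0,0,0,0,-1],[0,0,0,0,0,0,-1],[0,0,0,0,0,0,-1]]'
python3 - <<'E'
from h import *
o,im=snap("wrist","w6.png");_,s=snap("scene","s6.png");_,t=snap("top","t6.png")
print({k:np.round(o[k],4) for k in("tool_pos","contact_force","wrist_torque","opening")})
x,y=np.round(proj("scene",[.5115,.288,.09])).astype(int);print("scene org",x-30,y-35)
a=cv2.resize(s[y-35:y+25,x-30:x+30],(400,400),interpolation=cv2.INTER_CUBIC)
b=cv2.resize(im[150:310,240:400],(400,400),interpolation=cv2.INTER_CUBIC)
cv2.imwrite("pics/c6.png",np.hstack([a,b]))
E
```

```text
t: 7.9
tool_pos: [0.5135, 0.2905, 0.1361]
tool_rot: [0.256, 3.129, 0.002]
contact_force: [-0.3, -0.6, -0.9]
opening: 0.0194
grip_force: 98.4
{'tool_pos': array([0.5135, 0.2905, 0.1361]), 'contact_force': array([-0.2692, -0.5931, -0.9312]), 'wrist_torque': array([-0.0081, -0.0266, -0.0248]), 'opening': np.float64(0.0194)}
scene org 370 108
```

View pics/c6.png

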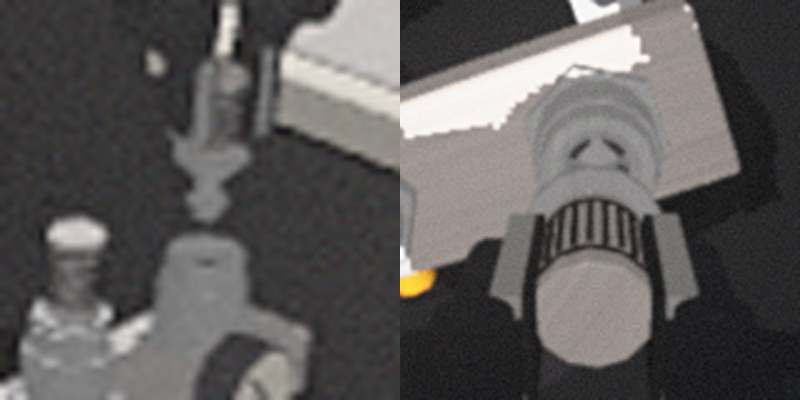

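Run:
```python
from h import *
o=ctrl.get_obs();W=Ro.from_rotvec(o["tool_rot"]).as_matrix();p=np.array(o["tool_pos"])
def tool(u,v,zt):
    c,d=ray("wrist",u,v,o);c=W.T@(c-p);d=W.T@d;return ((c+d*(zt-c[2])/d[2])*1000).round(1)
print("coup",tool(319.2,213.2,p[2]-.085),"knob",tool(317.6,150+308/2.5,-.0274),"flange far edge",tool(318.8,150+163/2.5,.0066))
for z in(.0995,.0875,.085):print(z,((proj("scene",p*[1,1,0]+[0,0,z])-[370,108])*6.667).round(0))
C=[.5115,.288,.085]
print((proj("scene",C)-[370,108])*6.667,(proj("scene",np.array(C)+[.01,0,0])-[370,108])*6.667,(proj("scene",np.array(C)+[0,.01,0])-[370,108])*6.667)
im=cv2.imread("pics/t6.png");s=cv2.imread("pics/s6.png")
a=cv2.resize(s[128:158,385:415],(600,600),interpolation=cv2.INTER_CUBIC);cv2.imwrite("pics/c7.png",a)
```

```text
coup [ 3.7 -0.  50.5] knob [  2.7  -1.1 -27.4] flange far edge [17.3 -0.5  6.6]
0.0995 [208. 212.]
0.0875 [205. 239.]
0.085 [205. 244.]
[197.40660668 244.32614129] [214.08172216 253.33758756] [215.61176844 238.08995308]
```

Plug and coupling agree to about 1.5 mm in both views: the scene view puts the nose at (208,212) above the mouth at (205,~248). The wrist view puts the mouth column at 598 and the plug at 595. I'll go down in stages, watching the force.

```bash
python3 -m crank '[[0,0,4,0,0,0,-1],[0,0,4,0,0,0,-1],[0,0,4,0,0,0,-1],[0,0,3,0,0,0,-1],[0,0,2,0,0,0,-1],[0,0,2,0,0,0,-1],[0,0,1,0,0,0,-1],[0,0,0,0,0,0,-1],[0,0,0,0,0,0,-1],[0,0,0,0,0,0,-1]]'
```

```text
t: 8.88
tool_pos: [0.5126, 0.2903, 0.1145]
tool_rot: [0.255, 3.131, 0.0]
contact_force: [0.6, -0.1, -0.1]
opening: 0.0195
grip_force: 98.4
```

```bash
python3 -m crank '[[0,0,1,0,0,0,-1],[0,0,1,0,0,0,-1],[0,0,1,0,0,0,-1],[0,0,1,0,0,0,-1],[0,0,1,0,0,0,-1],[0,0,0,0,0,0,-1],[0,0,0,0,0,0,-1],[0,0,0,0,0,0,-1],[0,0,0,0,0,0,-1],[0,0,0,0,0,0,-1]]'
python3 -c "
from h import *
for i in range(4):
  o=ctrl.get_obs();print(o['t'],np.round(o['tool_pos'],4),o['contact_force'].round(1),o['wrist_torque'].round(2))"
```

```text
t: 9.72
tool_pos: [0.5137, 0.2907, 0.11]
tool_rot: [0.255, 3.128, 0.002]
contact_force: [5.6, 1.8, 1.4]
opening: 0.0195
grip_force: 98.5
9.7167 [0.5137 0.2907 0.11  ] [5.6 1.8 1.4] [ 0.29 -1.01 -0.03]
9.7167 [0.5137 0.2907 0.11  ] [5.6 1.8 1.4] [ 0.29 -1.01 -0.03]
9.7167 [0.5137 0.2907 0.11  ] [5.6 1.8 1.4] [ 0.29 -1.01 -0.03]
9.7167 [0.5137 0.2907 0.11  ] [5.6 1.8 1.4] [ 0.29 -1.01 -0.03]
```

```bash
python3 -m crank '[[-0.5,0.2,0,0,0,0,-1],[-0.5,0.2,0,0,0,0,-1],[0,0,0,0,0,0,-1],[0,0,0,0,0,0,-1],[0,0,0,0,0,0,-1],[0,0,0,0,0,0,-1],[0,0,0,0,0,0,-1],[0,0,0,0,0,0,-1],[0,0,0,0,0,0,-1],[0,0,0,0,0,0,-1]]'
```

```text
t: 10.55
tool_pos: [0.5138, 0.2907, 0.1096]
tool_rot: [0.255, 3.13, 0.001]
contact_force: [4.6, 1.8, 4.2]
opening: 0.0188
grip_force: 98.6
```

```bash
python3 -m crank '[[-0.5,0.2,0,0,0,0,-1],[-0.5,0.2,0,0,0,0,-1],[-0.5,0.2,0,0,0,0,-1],[0,0,0,0,0,0,-1],[0,0,0,0,0,0,-1],[0,0,0,0,0,0,-1],[0,0,0,0,0,0,-1],[0,0,0,0,0,0,-1],[0,0,0,0,0,0,-1],[0,0,0,0,0,0,-1]]'
```

```text
t: 11.38
tool_pos: [0.5146, 0.2907, 0.1089]
tool_rot: [-0.255, -3.13, 0.001]
contact_force: [0.9, 0.6, 3.1]
opening: 0.0193
grip_force: 98.5
```

```bash
python3 -m crank '[[-0.3,0.2,0.5,0,0,0,-1],[0,0,0.5,0,0,0,-1],[0,0,0.5,0,0,0,-1],[0,0,0.5,0,0,0,-1],[0,0,0.5,0,0,0,-1],[0,0,0.5,0,0,0,-1],[0,0,0.5,0,0,0,-1],[0,0,0.5,0,0,0,-1],[0,0,0,0,0,0,-1],[0,0,0,0,0,0,-1]]'
```

```text
t: 12.22
tool_pos: [0.515, 0.2908, 0.1044]
tool_rot: [-0.255, -3.13, 0.001]
contact_force: [0.4, 0.3, -0.1]
opening: 0.019
grip_force: 98.4
```

```bash
python3 -m crank '[[0,0,0.5,0,0,0,-1],[0,0,0.5,0,0,0,-1],[0,0,0.5,0,0,0,-1],[0,0,0.5,0,0,0,-1],[0,0,0,0,0,0,-1],[0,0,0,0,0,0,-1],[0,0,0,0,0,0,-1],[0,0,0,0,0,0,-1],[0,0,0,0,0,0,-1],[0,0,0,0,0,0,-1]]'
```

```text
t: 13.05
tool_pos: [0.5152, 0.2909, 0.103]
tool_rot: [-0.255, -3.131, 0.0]
contact_force: [0.3, 0.6, -1.6]
opening: 0.0191
grip_force: 98.4
```

```bash
python3 -m crank '[[0,0,0.5,0,0,0,-1],[0,0,0.5,0,0,0,-1],[0,0,0.5,0,0,0,-1],[0,0,0.5,0,0,0,-1],[0,0,0.5,0,0,0,-1],[0,0,0.5,0,0,0,-1],[0,0,0,0,0,0,-1],[0,0,0,0,0,0,-1],[0,0,0,0,0,0,-1],[0,0,0,0,0,0,-1]]'
```

```text
t: 13.88
tool_pos: [0.5153, 0.291, 0.1001]
tool_rot: [-0.255, -3.131, 0.0]
contact_force: [-0.3, 0.7, -0.6]
opening: 0.019
grip_force: 98.4
```

```bash
python3 -m crank '[[0,0,0.5,0,0,0,-1],[0,0,0.5,0,0,0,-1],[0,0,0.5,0,0,0,-1],[0,0,0.5,0,0,0,-1],[0,0,0,0,0,0,-1],[0,0,0,0,0,0,-1],[0,0,0,0,0,0,-1],[0,0,0,0,0,0,-1],[0,0,0,0,0,0,-1],[0,0,0,0,0,0,-1]]'
```

```text
t: 14.72
tool_pos: [0.5154, 0.291, 0.0983]
tool_rot: [0.255, 3.131, 0.0]
contact_force: [-0.8, -1.0, -0.7]
opening: 0.0191
grip_force: 98.4
```

```bash
python3 -m crank '[[0,0,0.5,0,0,0,-1],[0,0,0.5,0,0,0,-1],[0,0,0.5,0,0,0,-1],[0,0,0,0,0,0,-1],[0,0,0,0,0,0,-1],[0,0,0,0,0,0,-1],[0,0,0,0,0,0,-1],[0,0,0,0,0,0,-1],[0,0,0,0,0,0,-1],[0,0,0,0,0,0,-1]]'
```

```text
t: 15.55
tool_pos: [0.5155, 0.291, 0.0968]
tool_rot: [0.255, 3.131, 0.0]
contact_force: [0.0, -0.2, -1.0]
opening: 0.019
grip_force: 98.4
```

```bash
python3 -m crank '[[0,0,0.5,0,0,0,-1],[0,0,0.5,0,0,0,-1],[0,0,0.5,0,0,0,-1],[0,0,0,0,0,0,-1],[0,0,0,0,0,0,-1],[0,0,0,0,0,0,-1],[0,0,0,0,0,0,-1],[0,0,0,0,0,0,-1],[0,0,0,0,0,0,-1],[0,0,0,0,0,0,-1]]'
```

```text
t: 16.38
tool_pos: [0.5156, 0.2911, 0.0956]
tool_rot: [0.255, 3.131, 0.0]
contact_force: [-0.6, 0.2, 3.3]
opening: 0.0195
grip_force: 98.5
```

```bash
python3 -m crank '[[0,0,0.5,0,0,0,-1],[0,0,0.5,0,0,0,-1],[0,0,0,0,0,0,-1],[0,0,0,0,0,0,-1],[0,0,0,0,0,0,-1],[0,0,0,0,0,0,-1],[0,0,0,0,0,0,-1],[0,0,0,0,0,0,-1],[0,0,0,0,0,0,-1],[0,0,0,0,0,0,-1]]'
```

```text
t: 17.22
tool_pos: [0.516, 0.2912, 0.0956]
tool_rot: [0.255, 3.13, 0.001]
contact_force: [-2.0, -0.6, 6.7]
opening: 0.0194
grip_force: 98.8
```

```bash
python3 -m crank '[[0,0,0.5,0,0,0,-1],[0,0,0.5,0,0,0,-1],[0,0,0.5,0,0,0,-1],[0,0,0.5,0,0,0,-1],[0,0,0,0,0,0,-1],[0,0,0,0,0,0,-1],[0,0,0,0,0,0,-1],[0,0,0,0,0,0,-1],[0,0,0,0,0,0,-1],[0,0,0,0,0,0,-1]]'
```

```text
t: 18.05
tool_pos: [0.5165, 0.2914, 0.0955]
tool_rot: [0.255, 3.129, 0.001]
contact_force: [-4.0, -2.0, 14.4]
opening: 0.0194
grip_force: 99.8
```

```bash
python3 -m crank '[[0.5,-0.3,0.5,0,0,0,-1],[0.5,-0.2,0.5,0,0,0,-1],[0,0,0.5,0,0,0,-1],[0,0,0,0,0,0,-1],[0,0,0,0,0,0,-1],[0,0,0,0,0,0,-1],[0,0,0,0,0,0,-1],[0,0,0,0,0,0,-1],[0,0,0,0,0,0,-1],[0,0,0,0,0,0,-1]]'
python3 - <<'E'
from h import *
_,s=snap("scene","s8.png");o,w=snap("wrist","w8.png")
cv2.imwrite("pics/c8.png",np.hstack([cv2.resize(s[108:168,370:430],(400,400),interpolation=cv2.INTER_CUBIC),cv2.resize(w[150:310,240:400],(400,400),interpolation=cv2.INTER_CUBIC)]))
print(o["tool_pos"].round(4),o["contact_force"].round(1))
E
```

```text
t: 18.88
tool_pos: [0.5165, 0.2914, 0.0955]
tool_rot: [0.255, 3.127, 0.003]
contact_force: [-4.6, -2.0, 17.9]
opening: 0.019
grip_force: 100.3
[0.5165 0.2914 0.0954] [-4.5 -3.1 18. ]
```

View pics/c8.png

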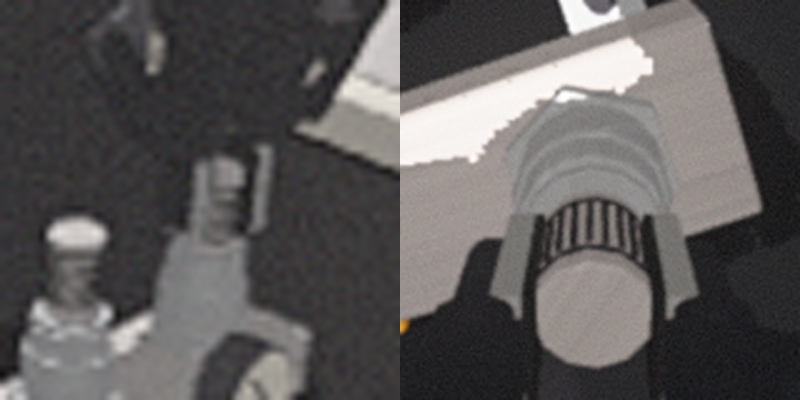

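The flange now sits on the collar with no visible gap, in both the scene and wrist views. Next I'll ease off and tug upward in small steps.

```bash
python3 -m crank '[[0,0,-0.7,0,0,0,-1],[0,0,-0.7,0,0,0,-1],[0,0,-0.7,0,0,0,-1],[0,0,-0.7,0,0,0,-1],[0,0,-0.7,0,0,0,-1],[0,0,-0.7,0,0,0,-1],[0,0,-0.7,0,0,0,-1],[0,0,0,0,0,0,-1],[0,0,0,0,0,0,-1],[0,0,0,0,0,0,-1]]'
python3 -m crank '[[0,0,-0.5,0,0,0,-1],[0,0,-0.5,0,0,0,-1],[0,0,-0.5,0,0,0,-1],[0,0,-0.5,0,0,0,-1],[0,0,0,0,0,0,-1],[0,0,0,0,0,0,-1],[0,0,0,0,0,0,-1],[0,0,0,0,0,0,-1],[0,0,0,0,0,0,-1],[0,0,0,0,0,0,-1]]'
```

```text
t: 19.82
tool_pos: [0.5145, 0.2908, 0.0956]
tool_rot: [0.255, 3.131, 0.0]
contact_force: [2.1, 0.4, 2.0]
opening: 0.0191
grip_force: 98.7
t: 20.65
tool_pos: [0.5142, 0.2906, 0.0976]
tool_rot: [-0.255, -3.131, 0.0]
contact_force: [2.0, 1.0, -1.3]
opening: 0.0192
grip_force: 98.1
```

```bash
python3 -m crank '[[0,0,-0.5,0,0,0,-1],[0,0,-0.5,0,0,0,-1],[0,0,-0.5,0,0,0,-1],[0,0,0,0,0,0,-1],[0,0,0,0,0,0,-1],[0,0,0,0,0,0,-1],[0,0,0,0,0,0,-1],[0,0,0,0,0,0,-1],[0,0,0,0,0,0,-1],[0,0,0,0,0,0,-1]]'
```

```text
t: 21.48
tool_pos: [0.5143, 0.2907, 0.0992]
tool_rot: [-0.255, -3.131, -0.0]
contact_force: [0.3, 1.6, -1.2]
opening: 0.0193
grip_force: 98.1
```

```bash
python3 -m crank '[[0,0,-0.5,0,0,0,-1],[0,0,-0.5,0,0,0,-1],[0,0,-0.5,0,0,0,-1],[0,0,0,0,0,0,-1],[0,0,0,0,0,0,-1],[0,0,0,0,0,0,-1],[0,0,0,0,0,0,-1],[0,0,0,0,0,0,-1],[0,0,0,0,0,0,-1],[0,0,0,0,0,0,-1]]'
```

```text
t: 22.32
tool_pos: [0.5143, 0.2906, 0.1006]
tool_rot: [-0.255, -3.131, 0.0]
contact_force: [0.6, 1.1, -1.7]
opening: 0.0193
grip_force: 98.1
```

```bash
python3 -m crank '[[0,0,-0.5,0,0,0,-1],[0,0,-0.5,0,0,0,-1],[0,0,0,0,0,0,-1],[0,0,0,0,0,0,-1],[0,0,0,0,0,0,-1],[0,0,0,0,0,0,-1],[0,0,0,0,0,0,-1],[0,0,0,0,0,0,-1],[0,0,0,0,0,0,-1],[0,0,0,0,0,0,-1]]'
```

```text
t: 23.15
tool_pos: [0.514, 0.2905, 0.1011]
tool_rot: [-0.255, -3.13, 0.001]
contact_force: [1.3, 0.7, -10.2]
opening: 0.0191
grip_force: 98.0
```

```bash
python3 -m crank '[[0,0,0,0,0,0,-1],[0,0,0,0,0,0,-1],[0,0,0,0,0,0,-1],[0,0,0,0,0,0,-1],[0,0,0,0,0,0,-1],[0,0,0,0,0,0,-1],[0,0,0,0,0,0,-1],[0,0,0,0,0,0,-1],[0,0,0,0,0,0,-1],[0,0,0,0,0,0,-1]]'
```

```text
t: 23.98
tool_pos: [0.514, 0.2905, 0.1014]
tool_rot: [-0.255, -3.13, 0.001]
contact_force: [0.8, -0.2, -11.9]
opening: 0.0191
grip_force: 98.1
```

The latch caught at about 5 mm of play and held 10–12 N for over a second. Now I'll push the plug back fully home.

```bash
python3 -m crank '[[0,0,0.7,0,0,0,-1],[0,0,0.7,0,0,0,-1],[0,0,0.7,0,0,0,-1],[0,0,0.7,0,0,0,-1],[0,0,0.7,0,0,0,-1],[0,0,0.7,0,0,0,-1],[0,0,0.7,0,0,0,-1],[0,0,0.7,0,0,0,-1],[0,0,0,0,0,0,-1],[0,0,0,0,0,0,-1]]'
python3 -m crank '[[0,0,0.5,0,0,0,-1],[0,0,0.5,0,0,0,-1],[0,0,0.5,0,0,0,-1],[0,0,0,0,0,0,-1],[0,0,0,0,0,0,-1],[0,0,0,0,0,0,-1],[0,0,0,0,0,0,-1],[0,0,0,0,0,0,-1],[0,0,0,0,0,0,-1],[0,0,0,0,0,0,-1]]'
```

```text
t: 24.82
tool_pos: [0.5148, 0.2909, 0.0965]
tool_rot: [0.255, 3.13, 0.001]
contact_force: [1.3, -0.2, -1.2]
opening: 0.0193
grip_force: 98.4
t: 25.65
tool_pos: [0.5149, 0.2909, 0.0956]
tool_rot: [0.255, 3.13, 0.001]
contact_force: [-1.3, 1.7, 4.9]
opening: 0.0196
grip_force: 98.9
```

```bash
python3 -m crank '[[0,0,0.5,0,0,0,-1],[0,0,0.5,0,0,0,-1],[0,0,0.5,0,0,0,-1],[0,0,0,0,0,0,-1],[0,0,0,0,0,0,-1],[0,0,0,0,0,0,-1],[0,0,-0.5,0,0,0,-1],[0,0,-0.5,0,0,0,-1],[0,0,-0.5,0,0,0,-1],[0,0,0,0,0,0,-1]]'
python3 -m crank '[[0,0,-0.4,0,0,0,-1],[0,0,-0.4,0,0,0,-1],[0,0,0,0,0,0,-1],[0,0,0,0,0,0,-1],[0,0,0,0,0,0,-1],[0,0,0,0,0,0,0.2],[0,0,0,0,0,0,0.2],[0,0,0,0,0,0,0.2],[0,0,0,0,0,0,0.2],[0,0,0,0,0,0,0.2]]' 40
```

```text
t: 26.48
tool_pos: [0.515, 0.291, 0.0956]
tool_rot: [0.255, 3.13, 0.001]
contact_force: [-0.2, 0.3, 4.5]
opening: 0.0195
grip_force: 99.9
t: 27.32
tool_pos: [0.5138, 0.2904, 0.0947]
tool_rot: [-0.255, -3.13, 0.001]
contact_force: [0.3, -0.1, -0.2]
opening: 0.0512
grip_force: 0.0
```

```bash
python3 -m crank '[[0,0,-5,0,0,0,0.2],[0,0,-10,0,0,0,0.2],[0,0,-20,0,0,0,0.2],[0,0,-20,0,0,0,0.2],[0,0,-20,0,0,0,0.2],[0,0,-20,0,0,0,0.2],[0,0,-20,0,0,0,0.2],[0,0,0,0,0,0,0.2],[0,0,0,0,0,0,0.2],[0,0,0,0,0,0,0.2]]'
python3 - <<'E'
from h import *
o,s=snap("scene","s9.png");s8=cv2.imread("pics/s8.png");print(o["tool_pos"].round(3),o["contact_force"].round(1))
# knob/flange region while pressed home vs now: best vertical/horizontal shift
T=s8[131:144,398:408].copy();r=cv2.matchTemplate(s[121:160,390:420],T,cv2.TM_CCOEFF_NORMED)
_,m,_,l=cv2.minMaxLoc(r);print("match",m,"shift",l[0]-8,l[1]-10)
# brightness profile along the plug axis: this plug, and the fixed neighbours
for X in([.515,.2895],):
  for z in np.arange(.128,.078,-.004):
    u,v=proj("scene",[*X,z]);print(round(z,3),(round(u),round(v)),s[round(v),round(u)-1:round(u)+2].mean().round())
E
```

```text
t: 28.15
tool_pos: [0.5141, 0.2905, 0.21]
tool_rot: [-0.255, -3.131, 0.0]
contact_force: [0.4, 0.5, -0.5]
opening: 0.0512
grip_force: 0.0
[0.514 0.291 0.21 ] [ 0.4  0.5 -0.5]
match 0.7114295363426208 shift -1 0
0.128 (402, 130) 60.0
0.124 (402, 132) 136.0
0.12 (402, 133) 130.0
0.116 (402, 135) 128.0
0.112 (402, 136) 83.0
0.108 (402, 137) 93.0
0.104 (402, 139) 91.0
0.1 (401, 140) 88.0
0.096 (401, 141) 88.0
0.092 (401, 143) 101.0
0.088 (401, 144) 116.0
0.084 (401, 145) 133.0
0.08 (401, 147) 127.0
```

```bash
python3 -c "
from station import ctrl
print(ctrl.finish_job())"
```

```text
the job is handed in; nothing more can be done
None
```

The large plug is fitted in the empty coupling with its flange on the collar (about 18 N read at the hardest push), the latch held a 10–12 N pull for about a second, and I pushed the plug home again, let go, and handed the job in at about 28 s.

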